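Move the detergent row to the turned-round dosing tray

TASK

In this coin laundry the new dosing tray must take over the four detergent bottles from the old tray: move each one into its own pocket of the new tray, in the same order counted from the blue pump block, so that the one next to the block on the old tray stands next to the block on the new one, and so on along the row. Mind that the new tray faces the other way. Leave all four standing upright on the pocket floors, and do not let any of them topple on the way.

Things in the scene. Friction and masses are not known exactly. Their poses are not given: they have to be found in the camera images.
- round_bottle: slim round bottle, 48 mm across, straight sides up to 100 mm, cap (24 mm) up to 130 mm. White plastic with a grey cap, 0.2 to 0.45 kg, loose. Origin: centre of the underside, z up.
- square_bottle: square bottle, 48 x 48 mm, straight sides up to 100 mm, round cap (32 mm) in the middle up to 120 mm. Sides along its x and y. White plastic with a grey cap, 0.2 to 0.45 kg, loose. Origin: centre of the underside, z up.
- jar: squat round jar with a full-width grey lid: body 54 mm across up to 80 mm, lid 56 mm across from 80 to 102 mm. White plastic with a grey cap, 0.2 to 0.45 kg, loose. Origin: centre of the underside, z up.
- flat_flask: flat flask, 56 mm (its x) by 40 mm (its y), straight sides up to 100 mm, cap (24 mm) 14 mm off centre towards -x, up to 120 mm. White plastic with a grey cap, 0.2 to 0.45 kg, loose. Origin: centre of the underside, z up.
- mat_round_bottle: round black drip mat, 68 mm across, 3 mm thick, fixed in the old tray; the one on which the round bottle stands at the start, so it marks that one's place in the old row (the four mats look alike). Origin: centre of the underside.
- mat_square_bottle: round black drip mat, 68 mm across, 3 mm thick, fixed in the old tray; the one on which the square bottle stands at the start, so it marks that one's place in the old row (the four mats look alike). Origin: centre of the underside.
- mat_jar: round black drip mat, 68 mm across, 3 mm thick, fixed in the old tray; the one on which the jar stands at the start, so it marks that one's place in the old row (the four mats look alike). Origin: centre of the underside.
- mat_flat_flask: round black drip mat, 68 mm across, 3 mm thick, fixed in the old tray; the one on which the flat flask stands at the start, so it marks that one's place in the old row (the four mats look alike). Origin: centre of the underside.
- old_tray: The old tray: aluminium, fixed, 308 x 80 mm, holds the four bottles at the start. Pockets 72 x 72 mm inside, centred at x -114, -38, 38, 114 mm, y 0; walls 4 mm thick, 18 mm high; floor 6 mm above the origin. Blue pump block (50 x 80 mm, 62 high) at the -x end, the end nearer the robot; +x runs from it along the row. Origin: underside, centre of the four pockets.
- new_tray: The new tray: same make, fixed, 308 x 80 mm, empty, turned round. Pockets 72 x 72 mm inside, centred at x -114, -38, 38, 114 mm, y 0; walls 4 mm thick, 18 mm high; floor 6 mm above the origin. Blue pump block (50 x 80 mm, 62 high) at the -x end, the end farther from the robot; +x runs from it along the row. Origin: underside, centre of the four pockets.
Not all that is in view belongs to the job. Leave any red look-alike of the square_bottle alone.

How it is judged:
At the end, for the whole second after the job is handed in: Each bottle stands released, at rest and upright (0.08 rad) in the new tray's pocket of the same number from the pump block as its old one, centre within 18 mm of the pocket's centre along each tray axis, underside within 4 mm of the pocket floor (((x of mat_round_bottle in the frame of old_tray between -0.144 and -0.084 m and x of round_bottle in the frame of new_tray between -0.132 and -0.096 m) or (x of mat_round_bottle in the frame of old_tray between -0.068 and -0.008 m and x of round_bottle in the frame of new_tray between -0.056 and -0.02 m) or (x of mat_round_bottle in the frame of old_tray between 0.008 and 0.068 m and x of round_bottle in the frame of new_tray between 0.02 and 0.056 m) or (x of mat_round_bottle in the frame of old_tray between 0.084 and 0.144 m and x of round_bottle in the frame of new_tray between 0.096 and 0.132 m)) and y of round_bottle in the frame of new_tray between -0.018 and 0.018 m and z of round_bottle in the frame of new_tray between 0.002 and 0.01 m and angle between each of round_bottle, square_bottle, jar, flat_flask's own z axis and vertical below 0.08 rad and linear speed of each of round_bottle, square_bottle, jar, flat_flask below 0.02 m/s and ((x of mat_square_bottle in the frame of old_tray between -0.144 and -0.084 m and x of square_bottle in the frame of new_tray between -0.132 and -0.096 m) or (x of mat_square_bottle in the frame of old_tray between -0.068 and -0.008 m and x of square_bottle in the frame of new_tray between -0.056 and -0.02 m) or (x of mat_square_bottle in the frame of old_tray between 0.008 and 0.068 m and x of square_bottle in the frame of new_tray between 0.02 and 0.056 m) or (x of mat_square_bottle in the frame of old_tray between 0.084 and 0.144 m and x of square_bottle in the frame of new_tray between 0.096 and 0.132 m)) and y of square_bottle in the frame of new_tray between -0.018 and 0.018 m and z of square_bottle in the frame of new_tray between 0.002 and 0.01 m and ((x of mat_jar in the frame of old_tray between -0.144 and -0.084 m and x of jar in the frame of new_tray between -0.132 and -0.096 m) or (x of mat_jar in the frame of old_tray between -0.068 and -0.008 m and x of jar in the frame of new_tray between -0.056 and -0.02 m) or (x of mat_jar in the frame of old_tray between 0.008 and 0.068 m and x of jar in the frame of new_tray between 0.02 and 0.056 m) or (x of mat_jar in the frame of old_tray between 0.084 and 0.144 m and x of jar in the frame of new_tray between 0.096 and 0.132 m)) and y of jar in the frame of new_tray between -0.018 and 0.018 m and z of jar in the frame of new_tray between 0.002 and 0.01 m and ((x of mat_flat_flask in the frame of old_tray between -0.144 and -0.084 m and x of flat_flask in the frame of new_tray between -0.132 and -0.096 m) or (x of mat_flat_flask in the frame of old_tray between -0.068 and -0.008 m and x of flat_flask in the frame of new_tray between -0.056 and -0.02 m) or (x of mat_flat_flask in the frame of old_tray between 0.008 and 0.068 m and x of flat_flask in the frame of new_tray between 0.02 and 0.056 m) or (x of mat_flat_flask in the frame of old_tray between 0.084 and 0.144 m and x of flat_flask in the frame of new_tray between 0.096 and 0.132 m)) and y of flat_flask in the frame of new_tray between -0.018 and 0.018 m and z of flat_flask in the frame of new_tray between 0.002 and 0.01 m); the robot touches nothing.
It fails at once if a bottle topples (tilts more than 0.6 rad) (angle between any of round_bottle, square_bottle, jar, flat_flask's own z axis and vertical above 0.6 rad).
It also fails if it takes over 104 s, if anything falls off the work surface, if the arm or the gripper's body presses on something with over 40 N, if the wrist force passes 120 N, or if a joint passes its speed limit or range.

ROBOT

A 6-joint arm with a two-finger parallel gripper is mounted at the origin on the work surface. World frame = base frame: x ahead of the robot, y to its left, z up, the work surface at z = 0. Lengths are in m, angles in rad, forces in N, time in s.
With the tool pointing down it reaches from about 0.35 to 0.95 m from the base axis. Payload 17.4 kg.
Tool frame: the origin (TCP) lies on the mounting face of the last link; the fingertips stand 186 mm ahead of it and the grasp point (between the pads) lies 167 mm ahead of it; z points along the fingers, y is the line along which they close (so a half turn about z gives the same grasp; the last joint's range is limited). The gripper opens to 93 mm and grips with 3 to 60 N. Pads are 15 mm wide; open, the fingers measure 128 mm over their backs; the gripper's body (75 mm by 188 mm) begins 65 mm behind the grasp point.
Start: joints at [1.213, 0.116, 1.442, -0, 1.584, -0.038], TCP at [0.212, 0.641, 0.405] pointing down, gripper open.
Joint ranges: [-2.83, 2.83], [-0.83, 2.19], [0.07, 2.5], [-1.14, 4.28], [0.01, 3], [-2.97, 2.97]. Speed limits (rad/s): [1.89, 1.89, 2.22, 3.14, 3.14, 3.14].

INTERFACE

Orientations are given as [roll, pitch, yaw] about the fixed x, y, z axes, in that order (R = Rz(yaw) Ry(pitch) Rx(roll)).
In Python, from station import sense, eyes, env gives the robot as it stands.
- The arm moves only by the tool send_rows, never from a script. Its argument "series" is one flat list of numbers, 7 for each row, row after row: the shift along the world's x, y, z in mm, then the turn, a rotation vector about the world's x, y, z in rad, then the opening, from -1 (shut) to 1 (fully open). A call has 1 to 5 rows; each row is the pose to reach, as a shift and turn from the pose commanded when the call began; what a row does not reach only later rows make up. A row lasts 1/10 s, in which the tool goes at most 50 mm and 8.59 degrees, less where a joint would pass 70% of its speed; a pose out of reach is approached as far as the arm can. A call with a gripper value outside its range is refused whole. The fingers move at their own pace and stop on an object; "newtons" is the grip in N (left out, the last holds). Time passes only in rows, so rows that repeat a pose let the fingers close. It gives the time, the measured TCP pose, the force, the opening and the grip force at its end, in the units of the state.
- sense(): the state, without advancing time (a new reading comes with each control period).
- eyes.get_image(name): name is "scene" or "top"; returns the picture (420x560x3 uint8, red, green, blue); there is no depth.
- eyes.camera_params(name): a dict with "intrinsics" (3x3 intrinsics, pixels), "extrinsics" (4x4, takes a point from world to camera coordinates). Camera axes: x right, y down, z forward; pixel columns grow to the right and rows downward; lengths in m; the calibration is good to about 2 mm. A picture is of the moment at which its call begins. camera_params takes no time and is no camera call.
- env.finish_job(): hands the job in; it is judged then, once.
The state is a dict: "time_s": time; "joint_pos": joint angles; "dq": joint speeds; "joint_efforts": joint torques, N m; "eef_pos": TCP position; "eef_rot": TCP orientation; "contact_force": force on the tool from outside, world axes, zero at the start; "ft_torque": the same for the moment, N m; "opening": opening from 0.0 (shut) to 1.0 (fully open); "gripper_force": force on a finger pad.
Only numpy, scipy, OpenCV 4.12 (cv2) and the standard library are available. Lean on these libraries where they do the work, as an engineer would, in place of code of your own. Each camera call takes 0.05 s, during which the arm holds its last target. There are 200 camera calls.

## Working session

There is one attempt and no reset: what is moved stays moved. The work goes in short steps, Python scripts to look and compute and a tool call to move; the robot and the scene stay as the last step left them, time stands still between calls to the robot, and variables do not carry over. Pictures are saved under pics/ and viewed, at most 14 in all, crops included, and the job is handed in when it is done.

Besides the shell and the picture viewer there is one more tool, called after "Emit:" as name(argument=value, ...) on one line, values as JSON. send_rows: Moves the arm, as the interface text tells. Its arguments: {"type":"object","properties":{"series":{"type":"array","items":{"type":"number"}},"newtons":{"type":"number"}},"required":["series"]}

```bash
mkdir -p pics; python3 - <<'E'
from station import sense, eyes, env
import cv2,numpy as np
s=sense();print({k:np.round(v,3).tolist() for k,v in s.items()})
for n in("scene","top"):
    im=eyes.get_image(n);cv2.imwrite(f"pics/{n}0.png",im[:,:,::-1])
    p=eyes.camera_params(n);print(n,np.round(p["intrinsics"],2).tolist(),np.round(p["extrinsics"],4).tolist())
E
```

```text
{'time_s': 0.0, 'joint_pos': [1.213, 0.116, 1.442, 0.0, 1.584, -0.038], 'dq': [0.0, -0.001, 0.002, 0.001, 0.0, -0.002], 'joint_efforts': [-0.0, -72.128, -62.26, 0.078, 0.024, -0.0], 'eef_pos': [0.212, 0.641, 0.404], 'eef_rot': [-3.14, -0.0, 2.822], 'contact_force': [-0.28, -0.312, -0.667], 'ft_torque': [-0.046, -0.014, 0.011], 'gripper_force': 0.0, 'opening': 1.001}
scene [[404.35, 0.0, 278.72], [0.0, 404.35, 207.79], [0.0, 0.0, 1.0]] [[-0.7434, 0.6686, -0.0194, 0.4849], [0.5279, 0.5687, -0.6308, -0.2614], [-0.4107, -0.4792, -0.7757, 0.9364], [0.0, 0.0, 0.0, 1.0]]
top [[494.62, 0.0, 281.67], [0.0, 494.62, 209.05], [0.0, 0.0, 1.0]] [[-0.0071, -0.9999, -0.0152, -0.0351], [-0.9865, 0.0095, -0.1634, 0.6029], [0.1636, 0.0138, -0.9864, 0.7878], [0.0, 0.0, 0.0, 1.0]]
```

View pics/scene0.png

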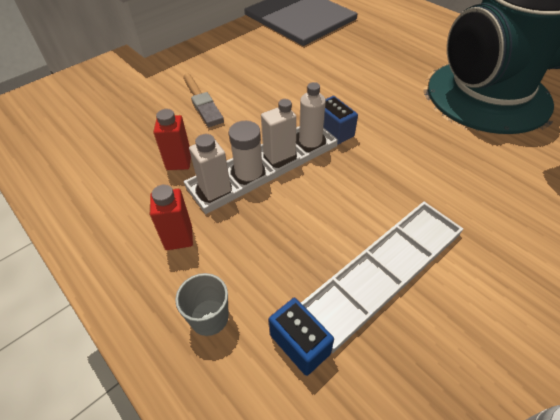

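View pics/top0.png

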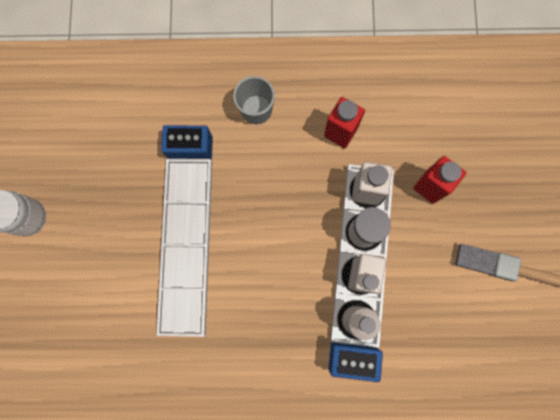

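The scene picture shows the old row, counted from its blue block at (338,118): round bottle (312,118), flat flask (279,135), jar (246,150), square bottle (210,168). The new tray runs from (430,225) to its block at (300,335). In the top view the same bottles are at (360,320), (367,275), (368,228) and (374,183). The new tray there spans (188,160) to (181,335), with its block at (187,140). There are also two red look-alikes at (345,122) and (440,180), a cup and a brush.

Next I'll enlarge the old row to confirm which bottle is which.

```bash
python3 - <<'E'
import cv2,numpy as np
t=cv2.imread("pics/top0.png");s=cv2.imread("pics/scene0.png")
a=cv2.resize(t[150:390,315:415],None,fx=2.5,fy=2.5,interpolation=cv2.INTER_CUBIC)
b=cv2.resize(s[75:215,175:365],None,fx=2.8,fy=2.8,interpolation=cv2.INTER_CUBIC)
c=np.zeros((600,800,3),np.uint8);c[:600,:250]=a;c[:b.shape[0],260:260+532]=b[:,:532]
cv2.imwrite("pics/crop0.png",c)
E
```

```text
(no output)
```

View pics/crop0.png

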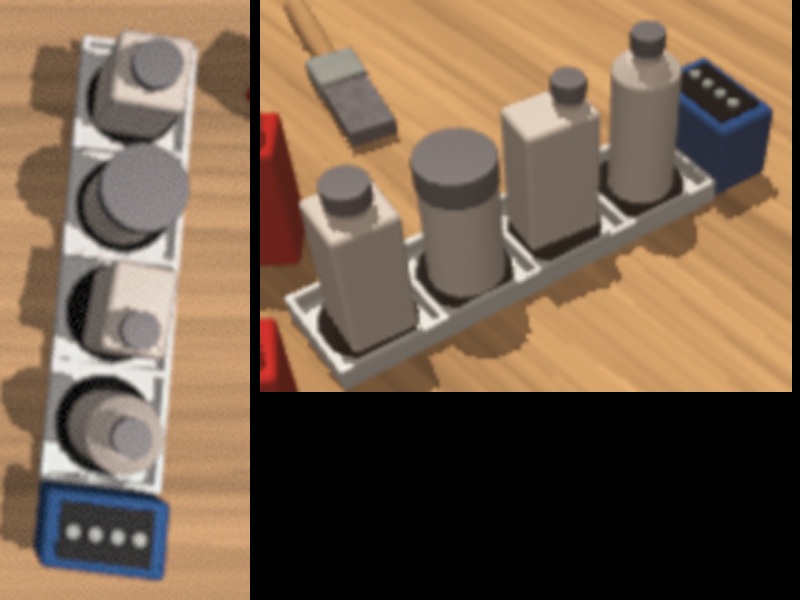

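The enlarged crop confirms the order from the block: round bottle (slim, small cap), flat flask (off-centre cap, towards the block), jar, square bottle (centred cap). The red look-alikes are outside the row. Now I'll measure.

```bash
cat > h.py <<'E'
import cv2,numpy as np
from station import sense,eyes,env
def cast(n,uv,z):
    p=eyes.camera_params(n);K=np.array(p["intrinsics"]);E=np.array(p["extrinsics"]);R=E[:3,:3];t=E[:3,3]
    c=-R.T@t;d=R.T@np.linalg.solve(K,[uv[0],uv[1],1.]);return c+d*(z-c[2])/d[2]
def proj(n,P):
    p=eyes.camera_params(n);E=np.array(p["extrinsics"]);q=np.array(p["intrinsics"])@(E[:3,:3]@P+E[:3,3]);return q[:2]/q[2]
def blobs(m,amin=60):
    cs,_=cv2.findContours(m.astype(np.uint8),cv2.RETR_EXTERNAL,cv2.CHAIN_APPROX_NONE)
    return [c for c in cs if cv2.contourArea(c)>amin]
E
python3 - <<'E'
from h import *
t=cv2.imread("pics/top0.png");h=cv2.cvtColor(t,cv2.COLOR_BGR2HSV);H,S,V=[h[...,i].astype(int) for i in range(3)]
blue=(H>100)&(H<130)&(S>110)&(V>40)
for c in blobs(blue):
    r=cv2.minAreaRect(c);print("blue",np.round(r[0]),np.round(r[1]),r[2])
    M=cv2.fillConvexPoly(np.zeros(t.shape[:2],np.uint8),cv2.convexHull(c),1)>0
    for d in blobs(M&(V<70)&(S<110),150):
        q=cv2.minAreaRect(d);print("  panel",cv2.contourArea(d),np.round([cast("top",p,.062) for p in cv2.boxPoints(q)],3).tolist(), 'ctr',np.round(cast("top",q[0],.062),3))
new=(S<45)&(V>110);new[:,:150]=0;new[:,225:]=0
m=cv2.morphologyEx(new.astype(np.uint8),cv2.MORPH_CLOSE,np.ones((5,5)))
for c in blobs(m,2000):
    r=cv2.minAreaRect(c);b=cv2.boxPoints(r);print("new",b.round().tolist())
    P=np.array([cast("top",p,.018) for p in b]);print(P.round(4).tolist(),P.mean(0).round(4),[np.linalg.norm(P[i]-P[i-1]).round(4) for i in range(4)])
for p in[(348.2,165.2),(331,346),(378.2,346)]:print("old",cast("top",p,.018).round(4))
cap=(S<40)&(V>75)&(V<150);m=cap.copy();m[:,:345]=0;m[:,395:]=0;m[:155]=0;m[345:]=0
m=cv2.morphologyEx(m.astype(np.uint8),cv2.MORPH_OPEN,np.ones((5,5)))
for c in blobs(m,60):
    (u,v),r=cv2.minEnclosingCircle(c);print("cap",round(u,1),round(v,1),round(r,1),cv2.contourArea(c),[cast("top",(u,v),z).round(4)[:2].tolist() for z in(.139,.129,.111)])
for p in[(376,176),(372,228),(371,281.5),(367,324.5)]:print(p,h[int(p[1]),int(p[0])])
E
```

```text
blue [355. 362.] [52. 32.] 7.125016689300537
  panel 668.5 [[0.339, -0.126, 0.062], [0.372, -0.131, 0.062], [0.365, -0.189, 0.062], [0.332, -0.184, 0.062]] ctr [ 0.352 -0.157  0.062]
blue [186. 142.] [48. 31.] -0.0
  panel 562.5 [[0.742, 0.156, 0.062], [0.741, 0.099, 0.062], [0.709, 0.098, 0.062], [0.71, 0.155, 0.062]] ctr [0.725 0.127 0.062]
new [[156.0, 335.0], [163.0, 157.0], [212.0, 159.0], [204.0, 337.0]]
[[0.3939, 0.1742, 0.018], [0.7043, 0.1722, 0.018], [0.6998, 0.0853, 0.018], [0.3903, 0.0922, 0.018]] [0.5471 0.131  0.018 ] [np.float64(0.082), np.float64(0.3104), np.float64(0.087), np.float64(0.3096)]
new [[150.0, 0.0], [224.0, 0.0], [224.0, 37.0], [150.0, 37.0]]
[[1.0122, 0.2073, 0.018], [1.0099, 0.0666, 0.018], [0.9345, 0.0657, 0.018], [0.9367, 0.2046, 0.018]] [0.9733 0.1361 0.018 ] [np.float64(0.0756), np.float64(0.1407), np.float64(0.0754), np.float64(0.1388)]
old [ 0.6857 -0.1586  0.018 ]
old [ 0.3741 -0.1208  0.018 ]
old [ 0.3737 -0.1997  0.018 ]
cap 356.6 317.5 12.2 202.0 [[0.427, -0.1492], [0.4264, -0.1505], [0.4255, -0.1529]]
cap 361.9 277.7 12.5 189.5 [[0.4843, -0.1587], [0.4845, -0.1602], [0.485, -0.1628]]
cap 372.6 226.5 20.0 947.5 [[0.5599, -0.1773], [0.5612, -0.179], [0.5635, -0.182]]
cap 351.1 176.5 6.1 66.5 [[0.6369, -0.1473], [0.6392, -0.1486], [0.6434, -0.151]]
cap 373.5 175.0 13.1 353.5 [[0.6389, -0.1815], [0.6412, -0.1833], [0.6455, -0.1864]]
(376, 176) [175  12 131]
(372, 228) [175  11 138]
(371, 281.5) [  8  14 149]
(367, 324.5) [176  12 148]
```

```bash
python3 - <<'E'
from h import *
t=cv2.imread("pics/top0.png");s=cv2.imread("pics/scene0.png")
for n,im,L in(("top",t,[("round",367.4,324.8,8,.139,.012),("flask",370.6,281.6,8,.129,.012),("jar",372.2,225.2,18,.111,.028),("square",377.8,175.6,10,.129,.016)]),
 ("scene",s,[("round",313,87,9,.139,.012),("flask",285,104,9,.129,.012),("jar",245,130,16,.111,.028),("square",205.5,141,10,.129,.016)])):
  h=cv2.cvtColor(im,cv2.COLOR_BGR2HSV)
  lab=cv2.cvtColor(im,cv2.COLOR_BGR2LAB).astype(int)
  for k,u,v,w,z,r in L:
    c0=lab[int(v)-2:int(v)+3,int(u)-2:int(u)+3].reshape(-1,3).mean(0)
    d=np.abs(lab-c0);m=((d[...,0]<16)&(d[...,1]<5)&(d[...,2]<5)).astype(np.uint8)
    box=np.zeros_like(m);cv2.circle(box,(int(u),int(v)),int(w*1.4)+2,1,-1);m&=box
    m=cv2.morphologyEx(m,cv2.MORPH_OPEN,np.ones((3,3)))
    c=max(blobs(m,10),key=cv2.contourArea);(x,y),(a,b),g=cv2.fitEllipse(c);mm=cv2.moments(c)
    X=cast(n,(u,v),z)
    print(n,k,c0.round(),"hand",X[:2].round(4),"fit",np.round([x,y,a,b],1),cast(n,(x,y),z)[:2].round(4),"expect dia px",2*r*np.linalg.norm(proj(n,X+[.0,.5e-1,0])-proj(n,X))/.05)
E
```

```text
top round [151. 131. 129.] hand [ 0.4165 -0.1644] fit [367.9 325.1  14.1  15.6] [ 0.4161 -0.1651] expect dia px 16.588012257250544
top flask [147. 130. 129.] hand [ 0.4786 -0.1729] fit [371.  281.8  12.4  14.1] [ 0.4783 -0.1735] expect dia px 16.141846819915664
top jar [142. 131. 128.] hand [ 0.5656 -0.1814] fit [373.4 225.5  31.2  37.4] [ 0.5651 -0.1832] expect dia px 36.105837005603846
top square [135. 130. 128.] hand [ 0.6402 -0.1898] fit [377.7 174.5  17.   19.4] [ 0.6419 -0.1898] expect dia px 20.78847216121525
scene round [120. 131. 131.] hand [ 0.42   -0.1613] fit [313.2  85.6   5.4  10.7] [ 0.4167 -0.1641] expect dia px 11.313528369280789
scene flask [123. 131. 132.] hand [ 0.4818 -0.1692] fit [284.5 102.5   5.4  11.8] [ 0.4795 -0.173 ] expect dia px 11.29551972944196
scene jar [133. 131. 132.] hand [ 0.5659 -0.1808] fit [243.8 130.8  18.1  29.7] [ 0.5687 -0.1806] expect dia px 26.242178362777295
scene square [134. 131. 132.] hand [ 0.6428 -0.186 ] fit [204.4 139.9  10.2  17.3] [ 0.6426 -0.1894] expect dia px 15.430660940240353
```

All four bottles stand at the pocket centres and are aligned with the tray (row yaw about -0.12). Planned positions:

| Bottle | Old tray (x, y) | New pocket (x, y) |
|---|---|---|
| round | .4165, -.165 | .660, .128 |
| flask | .4925, -.175 | .584, .1295 |
| jar | .566, -.1825 | .508, .131 |
| square | .642, -.190 | .432, .132 |

First I'll approach above the round bottle.

Emit:
send_rows(series=[8,-32,0,0,0,0.008,1,16,-64,0,0,0,0.016,1,25,-97,0,0,0,0.024,1,33,-129,0,0,0,0.032,1,41,-161,0,0,0,0.04,1])

```text
time_s: 0.6
eef_pos: [0.2533, 0.4785, 0.4043]
eef_rot: [-3.141, -0.0, 2.862]
contact_force: [0.5, -0.2, 1.1]
opening: 1.003
gripper_force: 0.0
```

Emit:
send_rows(series=[8,-32,0,0,0,0.008,1,16,-64,0,0,0,0.016,1,25,-97,0,0,0,0.024,1,33,-129,0,0,0,0.032,1,41,-161,0,0,0,0.04,1])

```text
time_s: 1.1
eef_pos: [0.2942, 0.3175, 0.4045]
eef_rot: [-3.141, -0.0, 2.902]
contact_force: [-0.3, 0.8, 0.7]
opening: 1.003
gripper_force: 0.0
```

Emit:
send_rows(series=[8,-32,0,0,0,0.008,1,16,-64,0,0,0,0.016,1,25,-97,0,0,0,0.024,1,33,-129,0,0,0,0.032,1,41,-161,0,0,0,0.04,1])

```text
time_s: 1.6
eef_pos: [0.3351, 0.1565, 0.4046]
eef_rot: [3.142, 0.0, 2.942]
contact_force: [0.2, 0.0, -0.1]
opening: 1.001
gripper_force: 0.0
```

Emit:
send_rows(series=[8,-32,0,0,0,0.008,1,16,-64,0,0,0,0.016,1,25,-97,0,0,0,0.024,1,33,-129,0,0,0,0.032,1,41,-161,0,0,0,0.04,1])

```text
time_s: 2.1
eef_pos: [0.3761, -0.0046, 0.4047]
eef_rot: [3.142, 0.0, 2.982]
contact_force: [-0.5, 1.1, 0.3]
opening: 0.999
gripper_force: 0.0
```

Emit:
send_rows(series=[8,-32,0,0,0,0.008,1,16,-64,0,0,0,0.016,1,24,-96,0,0,0,0.024,1,32,-128,0,0,0,0.032,1,40,-160,0,0,0,0.04,1])

```text
time_s: 2.6
eef_pos: [0.4162, -0.1647, 0.4046]
eef_rot: [3.142, -0.0, 3.022]
contact_force: [0.6, 0.0, 0.4]
opening: 1.004
gripper_force: 0.0
```

Emit:
send_rows(series=[0,0,0,0,0,0,1,0,0,-25,0,0,0,1,0,0,-50,0,0,0,1,0,0,-75,0,0,0,1,0,0,-85,0,0,0,1])

```text
time_s: 3.1
eef_pos: [0.4158, -0.1627, 0.3174]
eef_rot: [3.141, -0.003, 3.022]
contact_force: [-0.9, 0.7, 0.3]
opening: 0.996
gripper_force: 0.0
```

```bash
python3 - <<'E'
from h import *
a=eyes.get_image("top")[:,:,::-1];b=eyes.get_image("scene")[:,:,::-1]
c=np.hstack([cv2.resize(a[140:400,280:440],None,fx=2,fy=2),cv2.resize(b[30:230,150:380],None,fx=2,fy=2.6)[:520]])
cv2.imwrite("pics/a1.png",c);print(c.shape)
E
```

```text
(520, 780, 3)
```

View pics/a1.png

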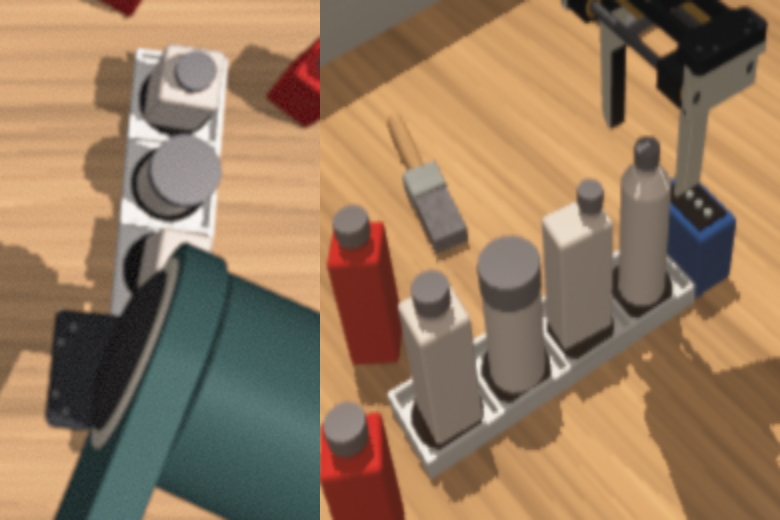

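The crop shows the gripper straddling the round bottle: fingertips at (615,120) and (688,190), bottle cap between them at (646,152). All four bottles are still upright. I'll descend, close and lift.

Emit:
send_rows(series=[0,0,-20,0,0,0,1,0,0,-40,0,0,0,1,0,0,-60,0,0,0,1,0,0,-67,0,0,0,1,0,0,-67,0,0,0,1])

```text
time_s: 3.7
eef_pos: [0.4163, -0.1632, 0.2531]
eef_rot: [3.141, -0.0, 3.022]
contact_force: [-1.0, -0.9, 0.5]
opening: 1.0
gripper_force: 0.0
```

Emit:
send_rows(series=[0,0,0,0,0,0,-1,0,0,0,0,0,0,-1,0,0,0,0,0,0,-1,0,0,0,0,0,0,-1,0,0,0,0,0,0,-1], newtons=30)

```text
time_s: 4.2
eef_pos: [0.4163, -0.1632, 0.253]
eef_rot: [-3.141, 0.0, 3.022]
contact_force: [0.2, -0.3, -1.5]
opening: 0.62
gripper_force: 0.0
```

Emit:
send_rows(series=[0,0,0,0,0,0,-1,0,0,0,0,0,0,-1,0,0,0,0,0,0,-1,0,0,0,0,0,0,-1,0,0,0,0,0,0,-1])

```text
time_s: 4.7
eef_pos: [0.4162, -0.1632, 0.2528]
eef_rot: [-3.142, 0.0, 3.022]
contact_force: [-0.1, -0.2, 1.8]
opening: 0.511
gripper_force: 30.0
```

Emit:
send_rows(series=[0,0,15,0,0,0,-1,0,0,40,0,0,0,-1,0,0,70,0,0,0,-1,0,0,100,0,0,0,-1,0,0,130,0,0,0,-1])

```text
time_s: 5.2
eef_pos: [0.4159, -0.163, 0.3848]
eef_rot: [-3.142, 0.0, 3.022]
contact_force: [-0.7, -0.4, -4.1]
opening: 0.508
gripper_force: 30.0
```

Emit:
send_rows(series=[10,12,0,0,0,0.004,-1,35,42,0,0,0,0.015,-1,60,72,0,0,0,0.026,-1,85,102,0,0,0,0.036,-1,110,132,0,0,0,0.047,-1])

```text
time_s: 5.7
eef_pos: [0.5268, -0.0297, 0.3837]
eef_rot: [-3.142, 0.0, 3.069]
contact_force: [-0.4, -0.7, -2.9]
opening: 0.513
gripper_force: 30.0
```

Emit:
send_rows(series=[25,30,0,0,0,0.01,-1,50,60,0,0,0,0.02,-1,75,90,0,0,0,0.032,-1,100,120,0,0,0,0.043,-1,120,145,0,0,0,0.052,-1])

```text
time_s: 6.2
eef_pos: [0.6472, 0.1155, 0.3832]
eef_rot: [3.142, -0.0, 3.122]
contact_force: [0.6, -1.0, -3.2]
opening: 0.514
gripper_force: 30.0
```

Emit:
send_rows(series=[8,8,0,0,0,0.003,-1,14,14,0,0,0,0.005,-1,14,14,0,0,0,0.005,-1,14,14,0,0,0,0.005,-1,14,14,0,0,0,0.005,-1])

```text
time_s: 6.7
eef_pos: [0.6598, 0.127, 0.3832]
eef_rot: [-3.142, 0.0, 3.125]
contact_force: [-0.7, 0.0, -3.8]
opening: 0.507
gripper_force: 30.0
```

Emit:
send_rows(series=[0,0,-25,0,0,0,-1,0,0,-50,0,0,0,-1,0,0,-75,0,0,0,-1,0,0,-95,0,0,0,-1,0,0,-105,0,0,0,-1])

```text
time_s: 7.2
eef_pos: [0.6596, 0.1271, 0.2761]
eef_rot: [-3.141, -0.002, 3.125]
contact_force: [-0.6, -0.4, -3.4]
opening: 0.511
gripper_force: 30.0
```

```bash
python3 - <<'E'
from h import *
a=eyes.get_image("top")[:,:,::-1];b=eyes.get_image("scene")[:,:,::-1]
c=np.hstack([cv2.resize(a[90:350,130:290],None,fx=2,fy=2),cv2.resize(b[180:400,240:480],None,fx=2,fy=2.37)[:520]])
cv2.imwrite("pics/a2.png",c)
E
```

```text
(no output)
```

View pics/a2.png

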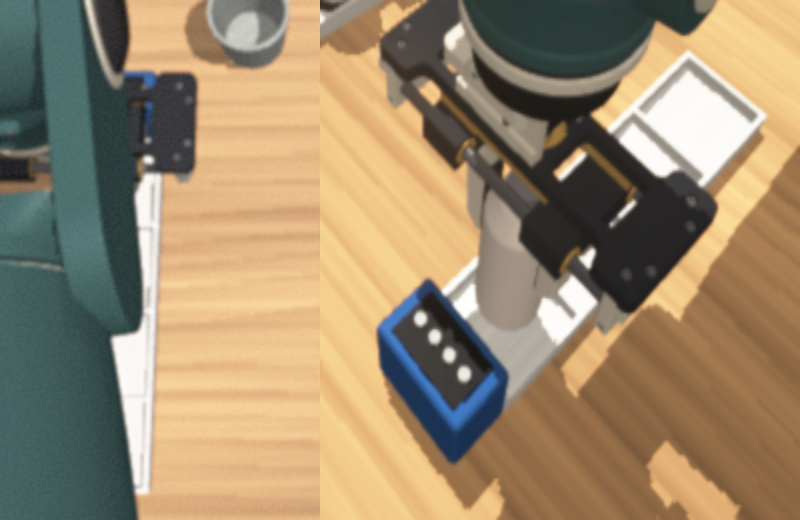

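The crop shows the round bottle, its underside around (508,320), hanging over the first pocket beside the block, clear of the walls. I'll lower the last part and release.

Emit:
send_rows(series=[0,0,-10,0,0,0,-1,0,0,-20,0,0,0,-1,0,0,-25,0,0,0,-1,0,0,-27,0,0,0,-1,0,0,-28,0,0,0,-1])

```text
time_s: 7.8
eef_pos: [0.6602, 0.1278, 0.2498]
eef_rot: [-3.141, -0.0, 3.126]
contact_force: [-2.1, -1.2, 1.6]
opening: 0.514
gripper_force: 30.0
```

Emit:
send_rows(series=[0,0,0,0,0,0,-1,0,0,0,0,0,0,0.3,0,0,0,0,0,0,0.6,0,0,0,0,0,0,1,0,0,0,0,0,0,1])

```text
time_s: 8.3
eef_pos: [0.6603, 0.1278, 0.25]
eef_rot: [3.142, 0.0, 3.126]
contact_force: [1.1, -0.3, -0.1]
opening: 0.809
gripper_force: 0.0
```

Emit:
send_rows(series=[0,0,0,0,0,0,1,0,0,0,0,0,0,1,0,0,0,0,0,0,1,0,0,0,0,0,0,1,0,0,10,0,0,0,1])

```text
time_s: 8.8
eef_pos: [0.66, 0.1277, 0.2587]
eef_rot: [-3.141, -0.002, 3.126]
contact_force: [-0.0, 0.7, -0.2]
opening: 1.0
gripper_force: 0.0
```

Emit:
send_rows(series=[0,0,20,0,0,0,1,0,0,50,0,0,0,1,0,0,85,0,0,0,1,0,0,120,0,0,0,1,0,0,144,0,0,0,1])

```text
time_s: 9.3
eef_pos: [0.66, 0.1277, 0.4076]
eef_rot: [3.141, 0.003, 3.126]
contact_force: [-0.5, 0.2, 0.4]
opening: 0.997
gripper_force: 0.0
```

```bash
python3 -c "
from h import *
cv2.imwrite('pics/b1.png',eyes.get_image('scene')[:,:,::-1])"
```

```text
(no output)
```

View pics/b1.png

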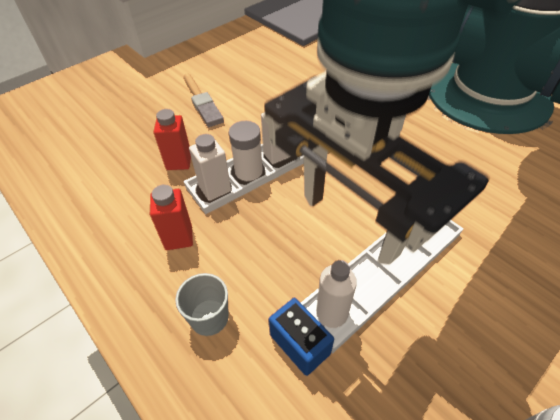

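Emit:
send_rows(series=[-17,-30,0,0,0,-0.01,1,-34,-60,0,0,0,-0.021,1,-51,-91,0,0,0,-0.031,1,-67,-121,0,0,0,-0.042,1,-84,-151,0,0,0,-0.052,1])

```text
time_s: 9.85
eef_pos: [0.5753, -0.0242, 0.4043]
eef_rot: [-3.142, 0.001, 3.074]
contact_force: [1.3, -0.0, 1.0]
opening: 0.995
gripper_force: 0.0
```

Emit:
send_rows(series=[-17,-30,0,0,0,-0.01,1,-34,-60,0,0,0,-0.021,1,-51,-91,0,0,0,-0.031,1,-67,-121,0,0,0,-0.042,1,-83,-152,0,0,0,-0.052,1])

```text
time_s: 10.35
eef_pos: [0.4922, -0.1762, 0.4045]
eef_rot: [-3.141, 0.001, 3.022]
contact_force: [-0.6, -0.1, 0.6]
opening: 0.997
gripper_force: 0.0
```

The round bottle stands upright beside the new block at (335,300). Now the flask.

Emit:
send_rows(series=[0,0,-15,0,0,0,1,0,0,-45,0,0,0,1,0,0,-75,0,0,0,1,0,0,-95,0,0,0,1,0,0,-110,0,0,0,1])

```text
time_s: 10.85
eef_pos: [0.4931, -0.1747, 0.2923]
eef_rot: [3.141, -0.001, 3.022]
contact_force: [-0.2, 0.6, 0.3]
opening: 1.001
gripper_force: 0.0
```

Emit:
send_rows(series=[0,0,-15,0,0,0,1,0,0,-30,0,0,0,1,0,0,-42,0,0,0,1,0,0,-42,0,0,0,1,0,0,-42,0,0,0,1])

```text
time_s: 11.35
eef_pos: [0.4934, -0.1753, 0.252]
eef_rot: [-3.142, 0.0, 3.022]
contact_force: [-0.6, -0.1, 0.9]
opening: 1.0
gripper_force: 0.0
```

Emit:
send_rows(series=[0,0,0,0,0,0,-1,0,0,0,0,0,0,-1,0,0,0,0,0,0,-1,0,0,0,0,0,0,-1,0,0,0,0,0,0,-1])

```text
time_s: 11.85
eef_pos: [0.4932, -0.1752, 0.2519]
eef_rot: [-3.142, 0.0, 3.022]
contact_force: [1.2, -0.5, -0.3]
opening: 0.619
gripper_force: 0.0
```

Emit:
send_rows(series=[0,0,0,0,0,0,-1,0,0,0,0,0,0,-1,0,0,0,0,0,0,-1,0,0,0,0,0,0,-1,0,0,0,0,0,0,-1])

```text
time_s: 12.35
eef_pos: [0.4932, -0.1752, 0.2518]
eef_rot: [-3.142, 0.0, 3.022]
contact_force: [0.4, -1.0, -1.0]
opening: 0.442
gripper_force: 29.2
```

Emit:
send_rows(series=[0,0,0,0,0,0,-1,0,0,20,0,0,0,-1,0,0,55,0,0,0,-1,0,0,95,0,0,0,-1,0,0,130,0,0,0,-1])

```text
time_s: 12.85
eef_pos: [0.493, -0.1751, 0.3833]
eef_rot: [3.141, -0.0, 3.022]
contact_force: [0.1, -0.2, -2.7]
opening: 0.438
gripper_force: 29.2
```

Emit:
send_rows(series=[4,13,0,0,0,0.005,-1,13,43,0,0,0,0.015,-1,22,75,0,0,0,0.026,-1,32,107,0,0,0,0.037,-1,42,140,0,0,0,0.048,-1])

```text
time_s: 13.35
eef_pos: [0.5353, -0.0336, 0.3804]
eef_rot: [3.141, -0.001, 3.07]
contact_force: [0.1, -0.1, -2.2]
opening: 0.435
gripper_force: 29.2
```

Emit:
send_rows(series=[10,34,0,0,0,0.012,-1,20,68,0,0,0,0.024,-1,30,102,0,0,0,0.036,-1,40,134,0,0,0,0.047,-1,49,165,0,0,0,0.056,-1])

```text
time_s: 13.85
eef_pos: [0.5843, 0.1318, 0.3802]
eef_rot: [-3.141, -0.002, 3.127]
contact_force: [0.4, -0.3, -2.3]
opening: 0.436
gripper_force: 29.2
```

Emit:
send_rows(series=[0,0,-10,0,0,0,-1,0,0,-35,0,0,0,-1,0,0,-65,0,0,0,-1,0,0,-85,0,0,0,-1,0,0,-100,0,0,0,-1])

```text
time_s: 14.35
eef_pos: [0.5836, 0.1296, 0.2788]
eef_rot: [-3.141, -0.003, 3.126]
contact_force: [0.4, -0.3, -2.6]
opening: 0.439
gripper_force: 29.2
```

Emit:
send_rows(series=[0,0,-8,0,0,0,-1,0,0,-20,0,0,0,-1,0,0,-27,0,0,0,-1,0,0,-31,0,0,0,-1,0,0,-31,0,0,0,-1])

```text
time_s: 14.85
eef_pos: [0.5842, 0.1298, 0.2505]
eef_rot: [-3.142, -0.0, 3.126]
contact_force: [-0.8, -0.1, -2.2]
opening: 0.435
gripper_force: 29.2
```

Emit:
send_rows(series=[0,0,-1,0,0,0,-1,0,0,-2,0,0,0,-1,0,0,-2,0,0,0,-1,0,0,-2,0,0,0,0.3,0,0,-2,0,0,0,0.6])

```text
time_s: 15.35
eef_pos: [0.5843, 0.1298, 0.2492]
eef_rot: [3.141, 0.001, 3.126]
contact_force: [-0.2, -0.4, 0.2]
opening: 0.563
gripper_force: 0.0
```

Emit:
send_rows(series=[0,0,0,0,0,0,1,0,0,0,0,0,0,1,0,0,0,0,0,0,1,0,0,0,0,0,0,1,0,0,0,0,0,0,1])

```text
time_s: 15.85
eef_pos: [0.5842, 0.1298, 0.2487]
eef_rot: [-3.142, 0.0, 3.126]
contact_force: [-0.0, 1.0, 0.1]
opening: 0.978
gripper_force: 0.0
```

Emit:
send_rows(series=[0,0,10,0,0,0,1,0,0,40,0,0,0,1,0,0,80,0,0,0,1,0,0,120,0,0,0,1,0,0,155,0,0,0,1])

```text
time_s: 16.35
eef_pos: [0.5839, 0.1297, 0.4069]
eef_rot: [3.141, 0.002, 3.126]
contact_force: [-0.3, 0.4, -0.6]
opening: 0.997
gripper_force: 0.0
```

```bash
python3 -c "
from h import *
cv2.imwrite('pics/b2.png',eyes.get_image('scene')[:,:,::-1])"
```

```text
(no output)
```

View pics/b2.png

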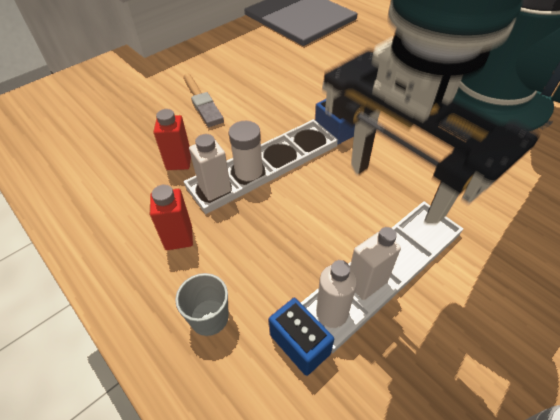

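The flask stands upright in pocket 2 at (375,265), next to the round bottle. Now the jar, gripped by its lid.

Emit:
send_rows(series=[-2,-30,0,0,0,-0.01,1,-4,-61,0,0,0,-0.02,1,-6,-92,0,0,0,-0.03,1,-8,-124,0,0,0,-0.041,1,-9,-156,0,0,0,-0.052,1])

```text
time_s: 16.9
eef_pos: [0.5748, -0.0274, 0.4044]
eef_rot: [-3.142, 0.001, 3.074]
contact_force: [0.9, -0.6, 0.2]
opening: 0.998
gripper_force: 0.0
```

Emit:
send_rows(series=[-2,-32,0,0,0,-0.01,1,-4,-64,0,0,0,-0.021,1,-6,-96,0,0,0,-0.031,1,-8,-128,0,0,0,-0.042,1,-9,-156,0,0,0,-0.052,1])

```text
time_s: 17.4
eef_pos: [0.5658, -0.1837, 0.4044]
eef_rot: [-3.141, 0.001, 3.021]
contact_force: [0.3, 0.6, -0.3]
opening: 0.999
gripper_force: 0.0
```

Emit:
send_rows(series=[0,0,-10,0,0,0,1,0,0,-35,0,0,0,1,0,0,-60,0,0,0,1,0,0,-80,0,0,0,1,0,0,-95,0,0,0,1])

```text
time_s: 17.9
eef_pos: [0.566, -0.1816, 0.3074]
eef_rot: [3.141, -0.001, 3.022]
contact_force: [-0.4, -0.0, 0.4]
opening: 1.0
gripper_force: 0.0
```

Emit:
send_rows(series=[0,0,-15,0,0,0,1,0,0,-30,0,0,0,1,0,0,-42,0,0,0,1,0,0,-42,0,0,0,1,0,0,-42,0,0,0,1])

```text
time_s: 18.4
eef_pos: [0.5663, -0.1822, 0.267]
eef_rot: [-3.142, 0.0, 3.022]
contact_force: [0.3, -0.2, 1.1]
opening: 0.997
gripper_force: 0.0
```

Emit:
send_rows(series=[0,0,0,0,0,0,-1,0,0,0,0,0,0,-1,0,0,0,0,0,0,-1,0,0,0,0,0,0,-1,0,0,0,0,0,0,-1])

```text
time_s: 18.9
eef_pos: [0.5662, -0.1822, 0.2669]
eef_rot: [-3.142, 0.0, 3.022]
contact_force: [0.4, -0.1, -0.8]
opening: 0.621
gripper_force: 0.0
```

Emit:
send_rows(series=[0,0,0,0,0,0,-1,0,0,0,0,0,0,-1,0,0,0,0,0,0,-1,0,0,0,0,0,0,-1,0,0,0,0,0,0,-1])

```text
time_s: 19.4
eef_pos: [0.5663, -0.1822, 0.2669]
eef_rot: [3.142, 0.0, 3.022]
contact_force: [1.1, 0.6, 1.9]
opening: 0.594
gripper_force: 30.0
```

Emit:
send_rows(series=[0,0,10,0,0,0,-1,0,0,35,0,0,0,-1,0,0,70,0,0,0,-1,0,0,105,0,0,0,-1,0,0,140,0,0,0,-1])

```text
time_s: 19.9
eef_pos: [0.5659, -0.1822, 0.4084]
eef_rot: [-3.141, -0.0, 3.022]
contact_force: [-0.2, -0.4, -4.2]
opening: 0.599
gripper_force: 30.0
```

Emit:
send_rows(series=[-3,13,0,0,0,0.005,-1,-8,43,0,0,0,0.015,-1,-14,75,0,0,0,0.025,-1,-20,108,0,0,0,0.036,-1,-26,142,0,0,0,0.048,-1])

```text
time_s: 20.4
eef_pos: [0.5395, -0.0389, 0.4059]
eef_rot: [-3.142, -0.001, 3.07]
contact_force: [0.1, -0.5, -3.3]
opening: 0.595
gripper_force: 30.0
```

Emit:
send_rows(series=[-7,36,0,0,0,0.012,-1,-14,72,0,0,0,0.024,-1,-21,108,0,0,0,0.036,-1,-28,143,0,0,0,0.048,-1,-32,171,0,0,0,0.056,-1])

```text
time_s: 20.9
eef_pos: [0.5072, 0.1326, 0.4061]
eef_rot: [-3.141, -0.001, 3.127]
contact_force: [-0.1, -0.4, -3.0]
opening: 0.594
gripper_force: 30.0
```

Emit:
send_rows(series=[0,0,-10,0,0,0,-1,0,0,-35,0,0,0,-1,0,0,-65,0,0,0,-1,0,0,-90,0,0,0,-1,0,0,-110,0,0,0,-1])

```text
time_s: 21.4
eef_pos: [0.5076, 0.1304, 0.2941]
eef_rot: [-3.141, -0.002, 3.126]
contact_force: [0.8, 0.3, -2.3]
opening: 0.597
gripper_force: 30.0
```

Emit:
send_rows(series=[0,0,-8,0,0,0,-1,0,0,-20,0,0,0,-1,0,0,-28,0,0,0,-1,0,0,-31,0,0,0,-1,0,0,-31,0,0,0,-1])

```text
time_s: 21.9
eef_pos: [0.5083, 0.1308, 0.2657]
eef_rot: [-3.142, -0.0, 3.126]
contact_force: [0.6, -0.1, -2.9]
opening: 0.596
gripper_force: 30.0
```

Emit:
send_rows(series=[0,0,-1,0,0,0,-1,0,0,-2,0,0,0,-1,0,0,-2,0,0,0,-1,0,0,-2,0,0,0,0.3,0,0,-2,0,0,0,0.6])

```text
time_s: 22.4
eef_pos: [0.5083, 0.1308, 0.2642]
eef_rot: [3.141, 0.001, 3.126]
contact_force: [-0.2, 0.5, -0.2]
opening: 0.693
gripper_force: 0.0
```

Emit:
send_rows(series=[0,0,0,0,0,0,1,0,0,0,0,0,0,1,0,0,0,0,0,0,1,0,0,0,0,0,0,1,0,0,0,0,0,0,1])

```text
time_s: 22.9
eef_pos: [0.5082, 0.1308, 0.2637]
eef_rot: [-3.142, -0.0, 3.126]
contact_force: [0.3, 0.1, -0.2]
opening: 0.997
gripper_force: 0.0
```

Emit:
send_rows(series=[0,0,10,0,0,0,1,0,0,40,0,0,0,1,0,0,75,0,0,0,1,0,0,110,0,0,0,1,0,0,140,0,0,0,1])

```text
time_s: 23.4
eef_pos: [0.5079, 0.1307, 0.4066]
eef_rot: [3.141, 0.002, 3.126]
contact_force: [1.0, -0.4, -0.7]
opening: 1.001
gripper_force: 0.0
```

```bash
python3 -c "
from h import *
cv2.imwrite('pics/b3.png',eyes.get_image('scene')[:,:,::-1])"
```

```text
(no output)
```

View pics/b3.png

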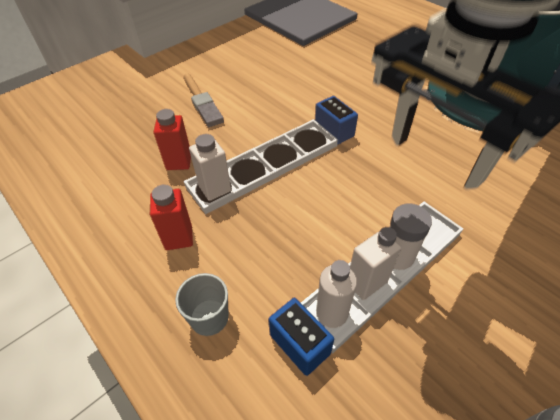

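Three bottles stand correctly in the new tray; the jar is at (405,238). Before I reach for the white square bottle at (210,168), I'll check the finger clearance to the red look-alikes.

```bash
python3 - <<'E'
from h import *
t=cv2.imread("pics/top0.png");h=cv2.cvtColor(t,cv2.COLOR_BGR2HSV);H,S,V=[h[...,i].astype(int) for i in range(3)]
red=((H<6)|(H>174))&(S>150)
for c in blobs(red,150):
    b=cv2.boxPoints(cv2.minAreaRect(c));print([cast("top",p,.1)[:2].round(3).tolist() for p in b],[cast("top",p,.0)[:2].round(3).tolist() for p in b])
print(cast("top",(449,172),.12),cast("top",(347,111),.12))
E
```

```text
[[0.626, -0.249], [0.685, -0.298], [0.65, -0.337], [0.593, -0.288]] [[0.647, -0.275], [0.713, -0.33], [0.674, -0.374], [0.609, -0.319]]
[[0.719, -0.102], [0.783, -0.137], [0.757, -0.181], [0.693, -0.145]] [[0.751, -0.108], [0.824, -0.148], [0.794, -0.198], [0.722, -0.157]]
[ 0.64688908 -0.30239152  0.12      ] [ 0.74855693 -0.14656065  0.12      ]
```

Emit:
send_rows(series=[13,-31,0,0,0,-0.01,1,26,-62,0,0,0,-0.02,1,39,-94,0,0,0,-0.03,1,53,-127,0,0,0,-0.041,1,67,-160,0,0,0,-0.052,1])

```text
time_s: 23.95
eef_pos: [0.5754, -0.0306, 0.4044]
eef_rot: [3.142, 0.001, 3.073]
contact_force: [-0.4, 0.3, -0.4]
opening: 0.999
gripper_force: 0.0
```

Emit:
send_rows(series=[13,-32,0,0,0,-0.01,1,27,-65,0,0,0,-0.02,1,41,-98,0,0,0,-0.031,1,55,-131,0,0,0,-0.042,1,67,-160,0,0,0,-0.052,1])

```text
time_s: 24.45
eef_pos: [0.6426, -0.1909, 0.4042]
eef_rot: [-3.141, 0.0, 3.021]
contact_force: [-0.1, 0.4, 0.6]
opening: 0.997
gripper_force: 0.0
```

The nearer red bottle's corner comes to about y = -0.268. I'll narrow the opening to about 75 mm to keep clear of it.

Emit:
send_rows(series=[0,0,-10,0,0,0,0.6,0,0,-30,0,0,0,0.6,0,0,-50,0,0,0,0.6,0,0,-70,0,0,0,0.6,0,0,-80,0,0,0,0.6])

```text
time_s: 24.95
eef_pos: [0.6419, -0.1887, 0.322]
eef_rot: [3.141, -0.002, 3.022]
contact_force: [-0.0, 0.8, 0.3]
opening: 0.798
gripper_force: 0.0
```

```bash
python3 -c "
from h import *
b=eyes.get_image('scene')[:,:,::-1]
cv2.imwrite('pics/b4.png',cv2.resize(b[60:260,120:320],None,fx=3,fy=3))"
```

```text
(no output)
```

View pics/b4.png

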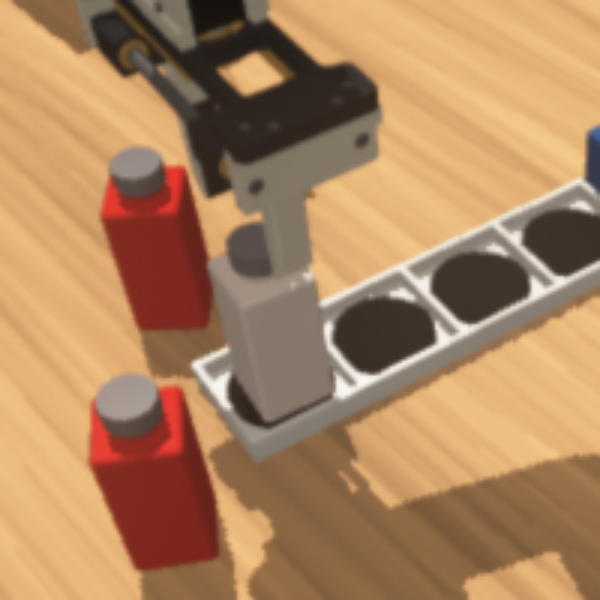

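The crop shows the near finger at (288,240), just in front of the white square bottle's cap at (250,250). The red bottle at (158,240) is clear. I'll descend and grip.

Emit:
send_rows(series=[0,0,-15,0,0,0,0.6,0,0,-35,0,0,0,0.6,0,0,-55,0,0,0,0.6,0,0,-71,0,0,0,0.6,0,0,-71,0,0,0,0.6])

```text
time_s: 25.5
eef_pos: [0.6419, -0.189, 0.2505]
eef_rot: [3.141, -0.003, 3.022]
contact_force: [-1.1, -0.7, 0.1]
opening: 0.799
gripper_force: 0.0
```

Emit:
send_rows(series=[0,0,0,0,0,0,-1,0,0,0,0,0,0,-1,0,0,0,0,0,0,-1,0,0,0,0,0,0,-1,0,0,0,0,0,0,-1])

```text
time_s: 26.0
eef_pos: [0.6423, -0.1893, 0.2536]
eef_rot: [-3.141, 0.001, 3.022]
contact_force: [0.1, -1.0, 4.9]
opening: 0.521
gripper_force: 29.5
```

Emit:
send_rows(series=[0,0,0,0,0,0,-1,0,0,0,0,0,0,-1,0,0,0,0,0,0,-1,0,0,0,0,0,0,-1,0,0,0,0,0,0,-1])

```text
time_s: 26.5
eef_pos: [0.6423, -0.1893, 0.2535]
eef_rot: [-3.141, 0.001, 3.022]
contact_force: [-0.5, -0.4, 6.8]
opening: 0.522
gripper_force: 29.5
```

Emit:
send_rows(series=[0,0,10,0,0,0,-1,0,0,35,0,0,0,-1,0,0,75,0,0,0,-1,0,0,115,0,0,0,-1,0,0,150,0,0,0,-1])

```text
time_s: 27.0
eef_pos: [0.6419, -0.1891, 0.4051]
eef_rot: [-3.142, 0.0, 3.022]
contact_force: [0.6, -0.5, -2.7]
opening: 0.519
gripper_force: 29.5
```

Emit:
send_rows(series=[-8,12,0,0,0,0.004,-1,-26,40,0,0,0,0.013,-1,-46,70,0,0,0,0.023,-1,-66,100,0,0,0,0.033,-1,-86,131,0,0,0,0.043,-1])

```text
time_s: 27.5
eef_pos: [0.5549, -0.057, 0.4016]
eef_rot: [3.141, -0.002, 3.065]
contact_force: [0.5, 0.1, -4.6]
opening: 0.517
gripper_force: 29.5
```

Emit:
send_rows(series=[-20,31,0,0,0,0.01,-1,-40,62,0,0,0,0.02,-1,-60,93,0,0,0,0.03,-1,-80,124,0,0,0,0.04,-1,-100,154,0,0,0,0.05,-1])

```text
time_s: 28.0
eef_pos: [0.4547, 0.0969, 0.4018]
eef_rot: [-3.142, -0.001, 3.115]
contact_force: [0.4, 0.5, -2.7]
opening: 0.522
gripper_force: 29.5
```

Emit:
send_rows(series=[-14,20,0,0,0,0.006,-1,-24,36,0,0,0,0.011,-1,-24,36,-10,0,0,0.011,-1,-24,36,-25,0,0,0.011,-1,-24,36,-45,0,0,0.011,-1])

```text
time_s: 28.5
eef_pos: [0.4322, 0.1313, 0.3562]
eef_rot: [-3.141, -0.0, 3.125]
contact_force: [-0.2, 0.2, -3.7]
opening: 0.521
gripper_force: 29.5
```

Emit:
send_rows(series=[0,0,-20,0,0,0,-1,0,0,-40,0,0,0,-1,0,0,-60,0,0,0,-1,0,0,-72,0,0,0,-1,0,0,-78,0,0,0,-1])

```text
time_s: 29.0
eef_pos: [0.4321, 0.1312, 0.2778]
eef_rot: [-3.141, -0.002, 3.125]
contact_force: [0.5, 0.5, -2.2]
opening: 0.521
gripper_force: 29.5
```

Emit:
send_rows(series=[0,0,-10,0,0,0,-1,0,0,-20,0,0,0,-1,0,0,-26,0,0,0,-1,0,0,-28,0,0,0,-1,0,0,-28,0,0,0,-1])

```text
time_s: 29.5
eef_pos: [0.4322, 0.1318, 0.2517]
eef_rot: [-3.142, -0.0, 3.126]
contact_force: [-0.7, -1.1, -2.4]
opening: 0.522
gripper_force: 29.5
```

Emit:
send_rows(series=[0,0,-1,0,0,0,-1,0,0,-1,0,0,0,-1,0,0,-1,0,0,0,-1,0,0,-1,0,0,0,0.3,0,0,-1,0,0,0,0.6])

```text
time_s: 30.0
eef_pos: [0.4323, 0.1318, 0.2512]
eef_rot: [3.141, 0.001, 3.126]
contact_force: [-0.5, -0.9, -0.4]
opening: 0.645
gripper_force: 0.0
```

Emit:
send_rows(series=[0,0,0,0,0,0,1,0,0,0,0,0,0,1,0,0,0,0,0,0,1,0,0,0,0,0,0,1,0,0,0,0,0,0,1])

```text
time_s: 30.5
eef_pos: [0.4322, 0.1318, 0.2508]
eef_rot: [-3.142, -0.0, 3.126]
contact_force: [0.5, 1.1, -0.1]
opening: 0.996
gripper_force: 0.0
```

Emit:
send_rows(series=[0,0,10,0,0,0,1,0,0,40,0,0,0,1,0,0,80,0,0,0,1,0,0,120,0,0,0,1,0,0,155,0,0,0,1])

```text
time_s: 31.0
eef_pos: [0.4318, 0.1317, 0.4087]
eef_rot: [3.141, 0.002, 3.126]
contact_force: [-0.3, -0.8, -0.4]
opening: 0.997
gripper_force: 0.0
```

Emit:
send_rows(series=[0,-35,0,0,0,0,1,0,-70,0,0,0,0,1,0,-105,0,0,0,0,1,0,-140,0,0,0,0,1,0,-175,0,0,0,0,1])

```text
time_s: 31.5
eef_pos: [0.4317, -0.0445, 0.4067]
eef_rot: [-3.141, 0.001, 3.126]
contact_force: [0.4, 0.5, 0.9]
opening: 1.0
gripper_force: 0.0
```

Emit:
send_rows(series=[0,-35,0,0,0,0,1,0,-70,0,0,0,0,1,0,-105,0,0,0,0,1,0,-130,0,0,0,0,1,0,-130,0,0,0,0,1])

```text
time_s: 32.0
eef_pos: [0.4319, -0.1754, 0.4063]
eef_rot: [-3.141, -0.0, 3.123]
contact_force: [0.2, 0.8, -0.6]
opening: 0.998
gripper_force: 0.0
```

```bash
python3 - <<'E'
from h import *
a=eyes.get_image("top")[:,:,::-1];b=eyes.get_image("scene")[:,:,::-1]
cv2.imwrite("pics/f_top.png",a)
c=np.hstack([cv2.resize(a[100:360,120:290],None,fx=2,fy=2),cv2.resize(b[180:400,250:480],None,fx=2,fy=2.37)[:520]])
cv2.imwrite("pics/fin.png",c)
E
```

```text
(no output)
```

View pics/fin.png

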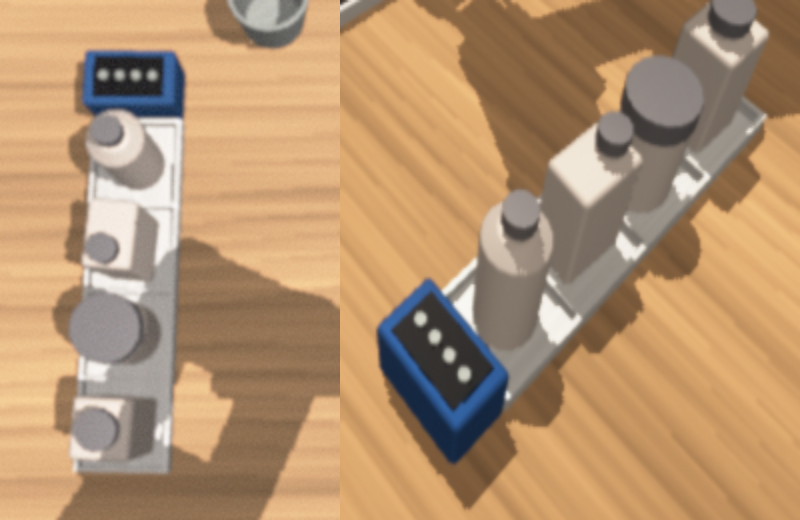

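The final crop shows all four bottles upright in their own pockets. From the new block they are round, flask, jar, square, with caps at (105,131), (102,248), (105,327) and (97,429). I'll check the positions and hand in.

```bash
python3 - <<'E'
from h import *
ok=True;ax=np.array([-1,.0165]);c0=np.array([.546,.130])
for k,u,v,z,n,off in(("round",105,131,.136,-.114,0),("flask",102,248,.126,-.038,-.014),("jar",105,327,.108,.038,0),("square",97,429,.126,.114,0)):
    d=cast("top",(u/2+120,v/2+100),z)[:2]-c0;x=d@ax+off;y=d@[-ax[1],ax[0]]
    for o in([off,-off] if off else [0]): print(k,"x err mm",((d@ax-o-n)*1e3).round(1),"y mm",(y*1e3).round(1))
    ok&=abs(d@ax-off-n)<.012 and abs(y)<.012
print(ok)
if ok: print(env.finish_job())
E
```

```text
round x err mm 2.0 y mm 1.5
flask x err mm 29.7 y mm 1.0
flask x err mm 1.7 y mm 1.0
jar x err mm -1.0 y mm 1.8
square x err mm -0.4 y mm 3.5
False
```

The check only failed because I used the wrong sign for the flask's cap offset. The flask wasn't turned, so its cap now points away from the block, and its real error is 1.7 mm. All four are within 4 mm of their pocket centres, so I'm handing in.

```bash
python3 -c "
from station import env
print(env.finish_job())"
```

```text
the job is handed in; nothing more can be done
None
```

I moved all four bottles to the new tray in the same order from the pump block (round, flask, jar, square), all upright and within about 4 mm of their pocket centres, and handed the job in at about 32 s of the 104 s limit; no verdict was returned.

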